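# Gauge two plugged housings under the height bar

## Task

Check both cast housings under the height bar: push the one nearer the robot first, then the other, along the bench towards the bar until it either goes through or its plug stops against the bar; push gently, so that a stop never becomes a hard shove. Leave the housing that clears wholly out on the far side of the bar, and draw the one that is stopped back to the side it came from, its whole length at least 3 cm short of the bar. Keep the housings down on the bench (never over or round the gauge, never tipped), and leave the grinder, can and wrench alone.

Things in the scene. Friction and masses are not known exactly. Their poses are not given: they have to be found in the camera images.
- bridge: Fixed height gauge: square steel bar along x, 14 x 14 mm, underside 46 and top 60 mm up, on 22 mm posts at x = -165 and +165 mm (feet 26 x 70 x 6). Origin on the bench under the bar's middle. Housings start on its -y side (near one at x about -65 mm, far one +65) and are pushed along +y, the robot's left. A stopped plug meets the bar's face at y = -7 mm; pushing on builds force fast. Over 30 N is a hard shove.
- near_housing_mid (a point): Centre (17 mm up) of the nearer cast housing: block 56 wide (x), 100 long (y, roughly the gauge's y), 34 mm tall, loose, 0.45 to 0.8 kg, slides at 2 to 9 N. Amid its top a 31 mm round steel plug sits loosely in a 14 mm deep bore. Of the two plugs exactly one stands 10 mm proud (clears the bar by 2 mm), the other 14 mm (fouls it by 2 mm); which varies. Fingers cannot follow it under the bar.
- far_housing_mid (a point): Centre of the other, like housing, farther from the robot, half-way up; same sizes and axes.
- grinder: Angle grinder lying on the bench, to be left alone: about 300 mm long, 66 mm tall. Origin under its middle.
- spray_can: Grey can, 60 mm in diameter, 170 mm tall, standing, to be left alone. Origin at its base.
- wrench: Steel wrench 200 mm long, lying flat, to be left alone. Origin under its middle.
Not all that is in view belongs to the job. What is shaped like the part that bears near_housing_mid but black or pink is not meant. Leave any black look-alike of the part that bears far_housing_mid alone.

How it is judged:
On the way, in this order (a step that is already met when the one before it is completed fails the run):
1. the nearer housing has been pushed to the bar: it is stopped against it (over 1 N on the bar, without the robot touching the gauge) or its plug has passed under it (((x of near_housing_mid in the frame of bridge between -0.11 and 0.11 m and y of near_housing_mid in the frame of bridge between -0.05 and -0.008 m and contact force between bridge and anything else above 1 N and contact force between bridge and the fingers below 0.5 N and contact force between bridge and the arm below 0.5 N) or (x of near_housing_mid in the frame of bridge between -0.11 and 0.11 m and y of near_housing_mid in the frame of bridge above 0.024 m))), for 0.05 s.
2. then the other housing has been tried in the same way (((x of far_housing_mid in the frame of bridge between -0.11 and 0.11 m and y of far_housing_mid in the frame of bridge between -0.05 and -0.008 m and contact force between bridge and anything else above 1 N and contact force between bridge and the fingers below 0.5 N and contact force between bridge and the arm below 0.5 N) or (x of far_housing_mid in the frame of bridge between -0.11 and 0.11 m and y of far_housing_mid in the frame of bridge above 0.024 m))), for 0.05 s.
At the end, for the whole second after the job is handed in: One housing lies wholly past the bar (centre 56 mm or more beyond it), the other back on the starting side (centre 75 to 300 mm short of it), both between the posts (within 110 mm of the gauge's middle), flat (tilt under 0.05 rad), and nothing touches the gauge ((((x of near_housing_mid in the frame of bridge between -0.11 and 0.11 m and y of near_housing_mid in the frame of bridge above 0.056 m) and (x of far_housing_mid in the frame of bridge between -0.11 and 0.11 m and y of far_housing_mid in the frame of bridge between -0.3 and -0.075 m)) or ((x of far_housing_mid in the frame of bridge between -0.11 and 0.11 m and y of far_housing_mid in the frame of bridge above 0.056 m) and (x of near_housing_mid in the frame of bridge between -0.11 and 0.11 m and y of near_housing_mid in the frame of bridge between -0.3 and -0.075 m))) and angle between each of near_housing_mid, far_housing_mid's own z axis and vertical below 0.05 rad and height (world z) of each of near_housing_mid, far_housing_mid below 0.022 m and contact force between bridge and anything else below 0.5 N).
It fails at once if the gauge is struck or pushed with more than 30 N (contact force between bridge and anything else above 30 N).
It fails at once if a housing is lifted more than 23 mm, or tipped over 0.25 rad (height (world z) of any of near_housing_mid, far_housing_mid above 0.04 m or angle between any of near_housing_mid, far_housing_mid's own z axis and vertical above 0.25 rad).
It fails at once if a housing is taken round the side of the gauge (x of any of near_housing_mid, far_housing_mid in the frame of bridge above 0.14 m or x of any of near_housing_mid, far_housing_mid in the frame of bridge below -0.14 m).
It fails at once if the grinder, can or wrench is moved more than 30 mm (distance of any of grinder, spray_can, wrench from where it was at the start of the episode above 0.03 m).
It also fails if it takes over 72 s, if anything falls off the work surface, if the arm or the gripper's body presses on something with over 40 N, if the wrist force passes 120 N, or if a joint passes its speed limit or range.

## Robot

A 7-joint arm with a two-finger parallel gripper is mounted at the origin on the work surface. World frame = base frame: x ahead of the robot, y to its left, z up, the work surface at z = 0. Lengths are in m, angles in rad, forces in N, time in s.
With the tool pointing down it reaches from about 0.425 to 0.875 m from the base axis. Payload 8.4 kg.
Tool frame: the origin (TCP) lies midway between the tips of the shut fingers; the grasp point (between the pads) lies 19 mm behind it; z points along the fingers, y is the line along which they close (so a half turn about z gives the same grasp; the last joint's range is limited). The gripper opens to 85 mm and grips with 20 to 120 N. Pads are 22 mm wide; open, the fingers measure 114 mm over their backs; the gripper's body (76 mm by 85 mm) begins 54 mm behind the grasp point. The pads swing forward as they close: fully open they stand 13 mm farther back than shut.
Start: joints at [1.129, 0.333, 0.04, 1.465, -0.013, 1.343, -0.059], TCP at [0.218, -0.612, 0.231] pointing down, gripper open.
Joint ranges: [-2.58, 2.58], [-0.38, 2.09], [-1.3, 1.39], [0.25, 2.4], [-1.5, 4.64], [0.08, 2.09], [-2.65, 2.65]. Speed limits (rad/s): [2.22, 2.22, 2.79, 2.79, 3.14, 3.14, 3.14].

## Interface

Orientations are given as a unit quaternion [x, y, z, w].
In Python, from plant import ctrl gives the robot as it stands. The module is installed in compiled form; this text tells all that it offers. Calls block until the motion is done:
- ctrl.move_to(position, orientation): joint-space move of the TCP to a pose.
- ctrl.move_linear(position, rate=0.15, rot=None, guard=None): straight line of the TCP; rot=None keeps the orientation; rate is the mean speed in m/s. With guard (N) it stops when the force on the tool has changed by that much, and returns True; else False.
- ctrl.move_j(angles): joint-space move.
- ctrl.grip(opening): finger opening in m; the grip force is fixed at half the most; returns when the fingers have stopped.
- ctrl.dwell(seconds).
- ctrl.ik(position, orientation): joint angles nearest the present ones, or None.
- ctrl.snapshot(name): name is "scene" or "top"; returns (picture, depth): 400x640x3 uint8, blue, green, red; 400x640 float32, m along the optical axis (not along the pixel's ray), 0 where there is no reading.
- ctrl.get_calibration(name): a dict with "fx", "fy", "cx", "cy" (pixels), "distortion" ([k1, k2, p1, p2, k3] as OpenCV has them; the pictures are not rectified), "origin" and "attitude" of the camera in the world. Camera axes: x right, y up, looking along -z (the intrinsics and any distortion apply to the point x, -y, -z); pixel columns grow to the right and rows downward; lengths in m; the calibration is good to about 2 mm. A picture is of the moment at which its call begins. get_calibration takes no time and is no camera call.
A pose or a line that the arm cannot do raises ctrl.IKError and nothing moves.
- ctrl.hand_in(): hands the job in; it is judged then, once.
Readings, each from a call of its own:
- ctrl.read_t(): time.
- ctrl.read_joints(): joint angles.
- ctrl.read_qd(): joint speeds.
- ctrl.read_tau(): joint torques, N m.
- ctrl.read_ee_pos(): TCP position.
- ctrl.read_orientation(): TCP orientation.
- ctrl.read_contact_force(): force on the tool from outside, world axes, zero at the start.
- ctrl.read_moment(): the same for the moment, N m.
- ctrl.read_grip_width(): finger opening in m.
- ctrl.read_grip_force(): force on a finger pad.
Only numpy, scipy, OpenCV 4.12 (cv2) and the standard library are available. Lean on these libraries where they do the work, as an engineer would, in place of code of your own. Each camera call takes 0.05 s, during which the arm holds its last target. There are 200 camera calls.

## Working session

There is one attempt and no reset: what is moved stays moved. The work goes in short steps, each a Python script; the robot and the scene stay as the last script left them, time stands still between calls to the robot, and variables do not carry over. Pictures are saved under pics/ and viewed, at most 10 in all, crops included, and the job is handed in when it is done.

```bash
mkdir -p pics; python3 - <<'E'
from plant import ctrl
import cv2, numpy as np
for n in("scene","top"):
    p,d=ctrl.snapshot(n); cv2.imwrite(f"pics/{n}0.png",p); np.save(f"pics/{n}0.npy",d)
    print(n,ctrl.get_calibration(n), (d>0).mean())
print(ctrl.read_t(),ctrl.read_orientation(),ctrl.read_grip_width())
E
```

```text
scene {'fx': 486.8101409810109, 'fy': 486.8101409810109, 'cx': 321.20760648644824, 'cy': 200.4736658160685, 'distortion': array([-0.08178619,  0.        ,  0.        ,  0.        ,  0.        ]), 'origin': array([ 1.52580282, -0.42286083,  1.28906297]), 'attitude': array([0.29045972, 0.19491796, 0.51273434, 0.78405589])} 0.9959609375
top {'fx': 363.1911679034069, 'fy': 363.1911679034069, 'cx': 318.4586099959883, 'cy': 203.18833235797578, 'distortion': array([-0.02772186,  0.        ,  0.        ,  0.        ,  0.        ]), 'origin': array([ 0.30030168, -0.02799594,  1.0623559 ]), 'attitude': array([-0.08217118,  0.08134292,  0.71139817, -0.69321271])} 0.9958203125
0.1 [ 9.85347662e-01  1.70556367e-01 -1.66272710e-04 -6.95589033e-04] 0.08528608393980937
```

View pics/scene0.png

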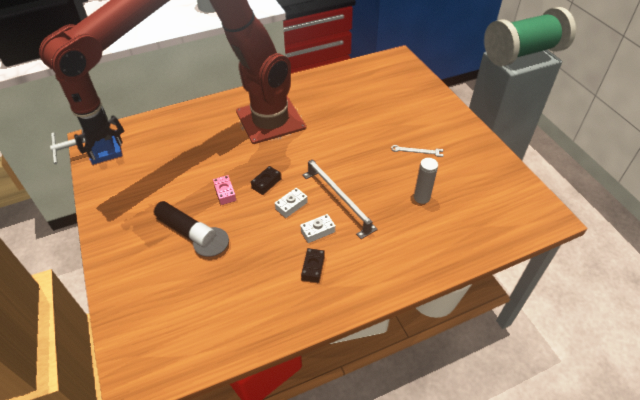

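View pics/top0.png

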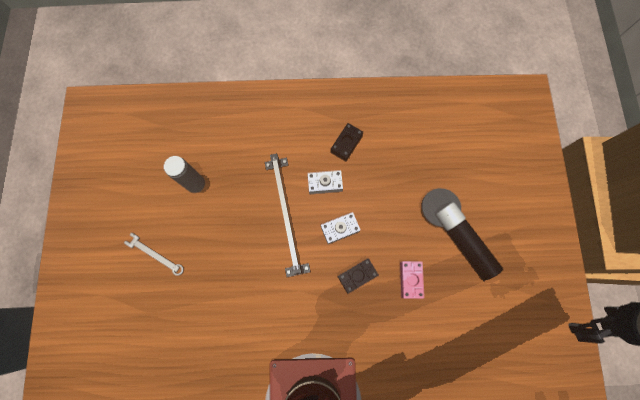

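The scene view shows two light housings on the right-hand side of the bar, plus the grinder, can and wrench. Candidates in the top view:
- Light housing, nearer the robot: (341,228)
- Light housing, farther: (325,181)
- Black look-alikes: (358,275) and (347,142)
- Pink look-alike: (412,280)

I choose the two light ones. The bar runs from (275,158) to (296,270).

```bash
cat > h.py <<'E'
from plant import ctrl
import cv2, numpy as np
from scipy.spatial.transform import Rotation as R
def cast(n,px,z):
    c=ctrl.get_calibration(n); K=np.array([[c['fx'],0,c['cx']],[0,c['fy'],c['cy']],[0,0,1]])
    u=cv2.undistortPoints(np.float64(px).reshape(-1,1,2),K,c['distortion']).reshape(-1,2)
    r=R.from_quat(c['attitude']).apply(np.c_[u[:,0],-u[:,1],-np.ones(len(u))])
    o=c['origin']; return o+r*((z-o[2])/r[:,2])[:,None]
def blobs(n,p,m,z,amin=150,amax=4000):
    out=[]
    for c in cv2.findContours(m.astype(np.uint8),cv2.RETR_EXTERNAL,cv2.CHAIN_APPROX_NONE)[0]:
        if amin<cv2.contourArea(c)<amax:
            w=cast(n,c[:,0],z); (cx,cy),(a,b),t=cv2.minAreaRect(np.float32(w[:,:2]*1000))
            if a<b: a,b,t=b,a,t-90   # long side direction t
            t=(t+90)%180-90
            px=c[:,0].mean(0); out.append((px.round(),round(cx/1000,4),round(cy/1000,4),round(a,1),round(b,1),round(t if t>0 else t+180,1)))
    return out
def light(p):
    h=cv2.cvtColor(p,cv2.COLOR_BGR2HSV); return cv2.morphologyEx(((h[...,1]<60)&(h[...,2]>110)).astype(np.uint8),cv2.MORPH_CLOSE,np.ones((5,5)))
E
python3 - <<'E'
from h import *
p=cv2.imread("pics/top0.png"); d=np.load("pics/top0.npy")
m=light(p); m[:100]=0; m[330:]=0; m[:,:100]=0; m[:,550:]=0
for z in(.034,.06):
    print(z); [print(*b) for b in blobs("top",p,m,z)]
h=cv2.cvtColor(p,cv2.COLOR_BGR2HSV)
print('black');[print(*b) for b in blobs("top",p,(h[100:330,...,2]<50) if 0 else ((h[...,2]<60)&(np.arange(400)[:,None]<320)),.034)]
print('pink');[print(*b) for b in blobs("top",p,(h[...,0]>150)&(h[...,1]>60)&(h[...,2]>150),.034)]
# depth check: world z at housing/plug/bar pixels
c=ctrl.get_calibration("top"); Rm=R.from_quat(c['attitude'])
for px in[(341,228),(328,233),(353,222),(325,181),(313,182),(337,181),(286,215)]:
    g=cast("top",[px],0)[0]; o=c['origin']; k=d[px[1],px[0]]/(-(Rm.inv().apply(g-o))[2]); print(px,(o+(g-o)*k).round(4))
cv2.imwrite("pics/crop.png",cv2.resize(p[120:300,240:440],None,fx=3.3,fy=3.3,interpolation=cv2.INTER_CUBIC))
E
```

```text
0.034
[153. 254.] 0.4046 0.4405 193.3 35.1 57.2
[340. 227.] 0.4706 -0.0898 101.7 58.4 110.3
[451. 215.] 0.4968 -0.4118 66.8 61.4 120.9
[325. 181.] 0.6112 -0.0499 99.6 58.8 93.4
[174. 166.] 0.6708 0.4007 61.6 60.1 88.4
[286. 219.] 0.5198 0.0668 362.6 66.1 11.1
0.06
[153. 254.] 0.4019 0.4286 188.4 34.2 57.2
[340. 227.] 0.4663 -0.0882 99.1 56.9 110.3
[451. 215.] 0.4918 -0.4021 65.1 59.8 120.9
[325. 181.] 0.6033 -0.0494 97.1 57.3 93.4
[174. 166.] 0.6615 0.3899 60.1 58.6 88.4
[286. 219.] 0.5143 0.0644 353.5 64.4 11.1
black
[ 16. 314.] 0.2499 0.8201 96.5 29.6 89.4
[619. 313.] 0.2148 -0.8513 127.4 42.9 87.7
[473. 247.] 0.3945 -0.4681 173.5 67.3 32.2
[346. 141.] 0.7329 -0.1197 106.9 57.0 146.2
pink
[412. 280.] 0.3201 -0.2858 98.5 56.6 177.6
(341, 228) [ 0.4666 -0.0919  0.0447]
(328, 233) [ 0.4543 -0.0548  0.0381]
(353, 222) [ 0.4836 -0.1271  0.041 ]
(325, 181) [ 0.605  -0.0506  0.0497]
(313, 182) [ 0.6058 -0.0155  0.0401]
(337, 181) [ 0.6088 -0.0863  0.0339]
(286, 215) [0.5053 0.0624 0.0592]
```

View pics/crop.png

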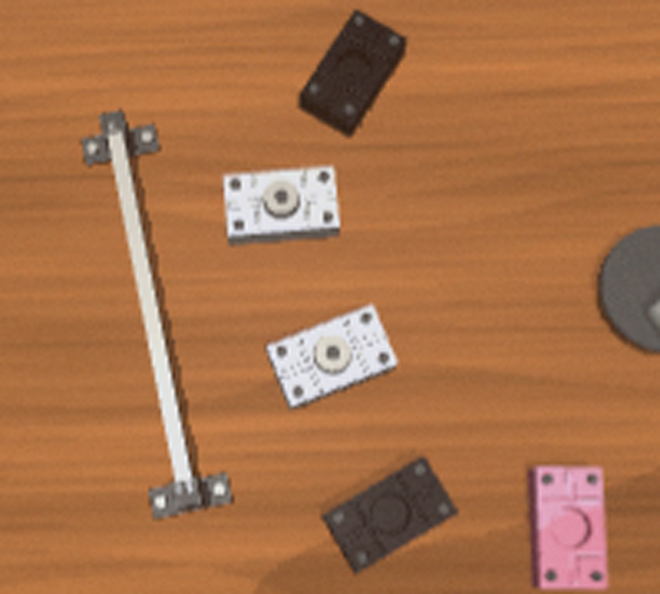

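The crop confirms the choice: two white housings with steel plugs at crop (333,353) for the near one and (281,198) for the far one. The black and pink parts have no plug. Next I get the gauge pose and check the arm can reach each stage.

```bash
python3 - <<'E'
from h import *
p=cv2.imread("pics/top0.png"); m=light(p)
pts=[]
for r in range(172,255):
    c=np.where(m[r,255:305])[0]+255
    pts.append((c.mean(),r,len(c)))
pts=np.array(pts); print(pts[::15])
w=cast("top",pts[:,:2],.06)
vx,vy,x0,y0=cv2.fitLine(np.float32(w[:,:2]),cv2.DIST_HUBER,0,.01,.01).ravel(); print("dir",np.degrees(np.arctan2(vy,vx))%180,x0,y0)
e=cast("top",[(274.2,155.8),(295.5,268.5)],.06); print("post ends",e.round(4),np.linalg.norm(e[0]-e[1]))
# scene cross-check
s=cv2.imread("pics/scene0.png"); ms=light(s); ms[:150]=0; ms[280:]=0; ms[:,:255]=0; ms[:,400:]=0
[print(*b) for b in blobs("scene",s,ms,.034)]
[print(*b) for b in blobs("scene",s,ms,.06)]
E
```

```text
[[277. 172.   5.]
 [280. 187.   5.]
 [283. 202.   5.]
 [286. 217.   5.]
 [289. 232.   5.]
 [292. 247.   5.]]
dir 10.795787 0.51200056 0.06528248
post ends [[0.6829 0.0961 0.06  ]
 [0.3558 0.0373 0.06  ]] 0.3323477837576694
[317. 228.] 0.6253 -0.0555 107.1 76.2 93.5
[291. 202.] 0.4859 -0.0954 113.7 75.5 110.2
[340. 192.] 0.503 0.0734 356.2 19.7 10.9
[317. 228.] 0.644 -0.0631 104.9 74.7 93.5
[291. 202.] 0.5074 -0.1022 111.4 74.0 110.2
[340. 192.] 0.5242 0.0631 348.8 19.3 10.9
```

```bash
cat >> h.py <<'E'
C=np.array([.520,.0665]); A=10.85; ca,sa=np.cos(np.radians(A)),np.sin(np.radians(A)); Rg=np.array([[ca,-sa],[sa,ca]])
def toW(xg,yg,z): return np.r_[C+Rg@[xg,yg],z]
def toG(w): return Rg.T@(np.asarray(w)[:2]-C)
FLIP=0
def down(phi):  # tool y (closing line) at phi deg in the world
    f=np.radians(phi); y=np.array([np.cos(f),np.sin(f),0]); z=np.array([0,0,-1.]); return R.from_matrix(np.c_[np.cross(y,z),y,z]).as_quat()
def st(s=""): print(s,"t",round(ctrl.read_t(),2),"g",toG(ctrl.read_ee_pos()).round(4),"z",round(ctrl.read_ee_pos()[2],4),"F",np.round(ctrl.read_contact_force(),1),"w",round(ctrl.read_grip_width(),4),"gf",np.round(ctrl.read_grip_force(),1))
E
python3 - <<'E'
from h import *
N=np.array([.4706,-.0898]);F=np.array([.6112,-.0499])
print(toG(N),toG(F))
for fl in(0,180):
    for nm,c,a in(("N",N,110.3),("F",F,93.4)):
        d=np.array([np.cos(np.radians(a)),np.sin(np.radians(a))]); g=c-.032*d; xg=toG(c)[0]
        for q,ph in((np.r_[g,.2],a-90),(np.r_[g,.003],a-90),(toW(xg,-.06,.003),A),(toW(xg,-.02,.003),A),(toW(xg,.04,.13),A),(toW(xg,.04,.003),A),(toW(xg,.1,.003),A),(toW(xg,-.16,.003),A)):
            s=ctrl.ik(q,down(ph+fl)); print(fl,nm,q.round(3),None if s is None else np.round(s,2))
E
```

```text
[-0.07793856 -0.1442069 ] [ 0.06765869 -0.13148651]
0 N [ 0.482 -0.12   0.2  ] [ 0.66  0.07 -0.52  1.85  0.04  1.23  0.48]
0 N [ 0.482 -0.12   0.003] [ 0.61  0.32 -0.51  2.04  0.21  0.83  0.33]
0 N [ 0.455 -0.007  0.003] [ 0.58  0.29 -0.72  2.12  0.26  0.82 -0.11]
0 N [0.447 0.032 0.003] [ 0.59  0.3  -0.83  2.14  0.3   0.82 -0.23]
0 N [0.436 0.091 0.13 ] [ 0.61  0.06 -0.93  2.03  0.06  1.08 -0.15]
0 N [0.436 0.091 0.003] [ 0.55  0.32 -0.93  2.14  0.35  0.84 -0.41]
0 N [0.425 0.15  0.003] [ 0.36  0.32 -0.88  2.13  0.33  0.83 -0.52]
0 N [ 0.474 -0.105  0.003] [ 0.59  0.3  -0.51  2.06  0.2   0.82  0.15]
0 F [ 0.613 -0.082  0.2  ] [ 0.51  0.34 -0.57  1.56  0.19  1.29 -0.02]
0 F [ 0.613 -0.082  0.003] [ 0.47  0.54 -0.53  1.74  0.32  0.95 -0.12]
0 F [0.598 0.02  0.003] [ 0.38  0.53 -0.61  1.79  0.36  0.94 -0.19]
0 F [0.59  0.06  0.003] [ 0.39  0.55 -0.7   1.8   0.42  0.95 -0.31]
0 F [0.579 0.119 0.13 ] [ 0.44  0.43 -0.9   1.7   0.36  1.18 -0.36]
0 F [0.579 0.119 0.003] [ 0.42  0.61 -0.88  1.8   0.55  1.   -0.5 ]
0 F [0.568 0.177 0.003] [ 0.38  0.67 -0.99  1.78  0.64  1.05 -0.66]
0 F [ 0.61
[... 462 characters left out ...]
5 0.15  0.003] [ 0.54  0.4  -1.09  2.12  0.47  0.88  2.5 ]
180 N [ 0.474 -0.105  0.003] [-0.88  0.57  1.22  2.13 -0.69  0.93 -2.2 ]
180 F [ 0.613 -0.082  0.2  ] [-0.81  0.54  1.22  1.63 -0.52  1.34 -2.6 ]
180 F [ 0.613 -0.082  0.003] [-0.77  0.88  1.21  1.8  -0.91  1.14 -2.33]
180 F [0.598 0.02  0.003] [-0.97  0.84  1.21  1.86 -0.89  1.11 -2.37]
180 F [0.59  0.06  0.003] [-1.04  0.83  1.21  1.87 -0.88  1.11 -2.44]
180 F [0.579 0.119 0.13 ] [-1.24  0.69  1.37  1.78 -0.71  1.28 -2.64]
180 F [0.579 0.119 0.003] [-1.15  0.83  1.21  1.87 -0.88  1.1  -2.54]
180 F [0.568 0.177 0.003] [ 0.45  0.74 -1.1   1.78  0.74  1.1   2.42]
180 F [ 0.617 -0.078  0.003] [-0.78  0.89  1.21  1.8  -0.92  1.15 -2.21]
```

```bash
cat >> h.py <<'E'
def grab(p,phi,zup=.12,zd=.003):
    ctrl.move_to(np.r_[p[:2],zup],down(phi)); ctrl.grip(.074)
    hit=ctrl.move_linear(np.r_[p[:2],zd],rate=.08,guard=8); st(f"down hit={hit}")
    if hit: return False
    ctrl.grip(.045); st("gripped"); return True
E
python3 - <<'E'
from h import *
N=np.array([.4706,-.0898]);d=np.array([np.cos(np.radians(110.3)),np.sin(np.radians(110.3))])
ctrl.move_to(np.r_[N-.032*d,.2],down(20.3)); st("above")
if grab(N-.032*d,20.3):
    r=ctrl.move_linear(toW(-.075,-.125-.032,.003),rate=.06,rot=down(A),guard=18); st(f"drag {r}")
p,_=ctrl.snapshot("top"); cv2.imwrite("pics/top1.png",p)
cv2.imwrite("pics/c1.png",cv2.resize(p[120:300,240:440],None,fx=3,fy=3,interpolation=cv2.INTER_CUBIC))
E
```

```text
above t 2.12 g [-0.073  -0.1771] z 0.2 F [-0.1 -0.8 -0.4] w 0.0855 gf 0.0
down hit=False t 4.42 g [-0.0724 -0.1759] z 0.0035 F [-0.   0.7  0.3] w 0.0739 gf 0.0
gripped t 4.72 g [-0.0722 -0.176 ] z 0.0037 F [-1.3  0.4  4.8] w 0.0551 gf 63.9
drag False t 5.19 g [-0.0744 -0.1569] z 0.0037 F [-2.2  2.3  8.5] w 0.0549 gf 64.4
```

View pics/c1.png

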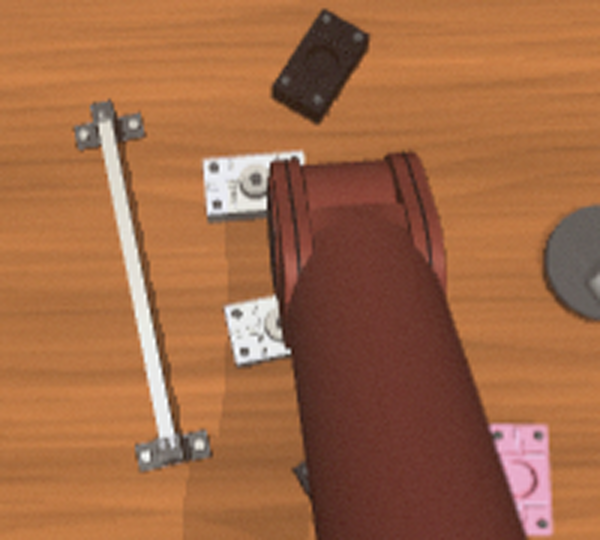

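The housing is gripped at its rear, squared up to the gauge and sliding; its front edge is at crop (235,335). Now I push slowly up to the bar.

```bash
cat >> h.py <<'E'
def trial(xg,off=.032,z=.003):
    r=ctrl.move_linear(toW(xg,-.040-off,z),rate=.06,guard=14); st(f"approach {r}")
    if r: return None
    r=ctrl.move_linear(toW(xg,.008-off,z),rate=.012,guard=9); st(f"slow {r}")
    return r
E
python3 - <<'E'
from h import *
trial(-.075)
E
```

```text
approach False t 6.81 g [-0.0742 -0.0732] z 0.0037 F [ 0.5 -4.4  5.9] w 0.0556 gf 64.0
slow False t 10.96 g [-0.0742 -0.0257] z 0.0037 F [ 1.1 -6.3  6.1] w 0.0553 gf 64.0
```

```bash
python3 - <<'E'
from h import *
ctrl.grip(.074); e=ctrl.read_ee_pos(); ctrl.move_linear(np.r_[e[:2],.10],rate=.2); ctrl.move_to(toW(-.075,-.12,.25),down(A)); st()
p,_=ctrl.snapshot("scene"); cv2.imwrite("pics/s2.png",p); q,_=ctrl.snapshot("top"); cv2.imwrite("pics/t2.png",q)
f=lambda im:cv2.resize(im,(400,400))
cv2.imwrite("pics/c2.png",np.hstack([f(p[130:290,240:400]),f(q[120:300,220:400])]))
E
```

```text
t 12.66 g [-0.0755 -0.1196] z 0.2484 F [ 0.   0.3 -0.4] w 0.0743 gf 0.0
```

View pics/c2.png

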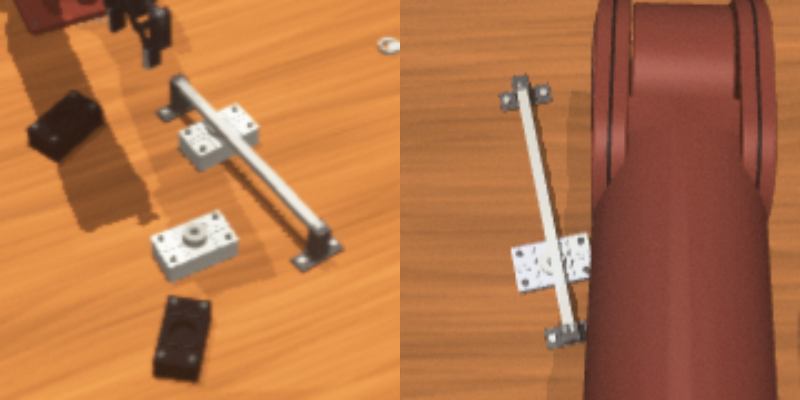

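The near housing sits under the bar with its plug beneath it (left panel (225,130), right panel (550,262)), so it clears. Next I grip its front from the far side and draw it out.

```bash
python3 - <<'E'
from h import *
P=toW(-.075,.040,0)
ctrl.move_to(np.r_[P[:2],.2],down(A))
if grab(P,A):
    r=ctrl.move_linear(toW(-.072,.112,.003),rate=.04,guard=15); st(f"pull {r}")
    ctrl.grip(.074); e=ctrl.read_ee_pos(); ctrl.move_linear(np.r_[e[:2],.15],rate=.2); st()
F=np.array([.6112,-.0499])
d=np.array([np.cos(np.radians(93.4)),np.sin(np.radians(93.4))])
ctrl.move_to(np.r_[F-.032*d,.2],down(3.4)); st()
q,_=ctrl.snapshot("top"); cv2.imwrite("pics/t3.png",q); p,_=ctrl.snapshot("scene")
m=light(q); m[:, :220]=0
for b in blobs("top",q,m,.034,300): print(*b,toG(b[1:3]).round(4))
cv2.imwrite("pics/c3.png",np.hstack([cv2.resize(p[130:290,240:400],(400,400)),cv2.resize(q[120:300,220:400],(400,400))]))
E
```

```text
down hit=False t 15.72 g [-0.0746  0.04  ] z 0.0034 F [-0.3  0.3  0.7] w 0.074 gf 0.0
gripped t 16.02 g [-0.0744  0.0399] z 0.0037 F [-1.6 -0.8  6.7] w 0.0551 gf 63.7
pull False t 17.97 g [-0.0712  0.1105] z 0.0037 F [ 0.8 -5.8  7.2] w 0.0552 gf 63.9
 t 19.18 g [-0.0727  0.1121] z 0.149 F [-0.3 -0.2 -0.3] w 0.0738 gf 0.0
 t 20.36 g [ 0.0635 -0.1608] z 0.1998 F [-0.6 -0.2 -0.2] w 0.0742 gf 0.0
[264. 242.] 0.4338 0.1274 100.7 59.5 101.3 [-0.0732  0.076 ]
[452. 214.] 0.5009 -0.4162 81.5 65.5 120.9 [-0.1096 -0.4705]
[319. 181.] 0.6096 -0.0347 67.5 58.2 94.4 [ 0.0689 -0.1163]
[286. 216.] 0.5204 0.0658 363.0 66.1 10.8 [ 0.0003 -0.0008]
[631.  47.] 1.0455 -1.0593 420.3 98.3 165.7 [ 0.3042 -1.2046]
```

View pics/c3.png

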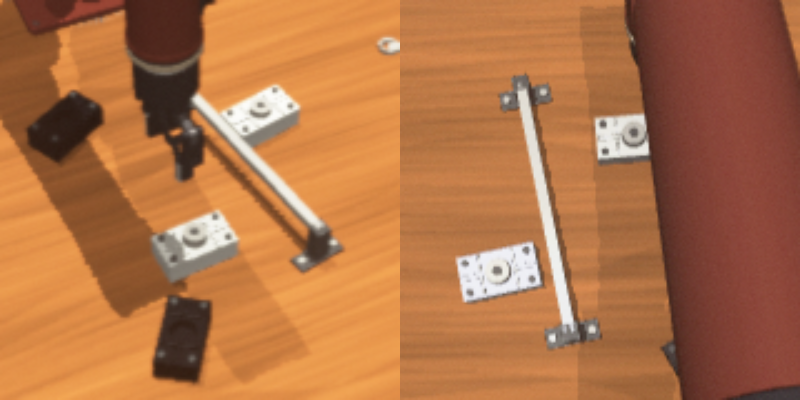

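The near housing lies clear past the bar at gauge (-0.073, 0.076) (right panel (498,270)). The far housing hasn't moved (right panel (633,133)), so I try it next.

```bash
python3 - <<'E'
from h import *
F=np.array([.6112,-.0499]);d=np.array([np.cos(np.radians(93.4)),np.sin(np.radians(93.4))])
if grab(F-.032*d,3.4):
    r=ctrl.move_linear(toW(.066,-.115-.032,.003),rate=.04,rot=down(A),guard=18); st(f"drag {r}")
    if not r: trial(.066)
E
```

```text
down hit=False t 22.71 g [ 0.0639 -0.1633] z 0.0035 F [ 0.2  0.6 -0.3] w 0.0741 gf 0.0
gripped t 23.01 g [ 0.064  -0.1634] z 0.0038 F [-0.3  0.5  6.7] w 0.0551 gf 65.1
drag False t 23.57 g [ 0.0667 -0.1471] z 0.0037 F [-0.  -0.6  5.6] w 0.0547 gf 65.4
approach False t 24.97 g [ 0.0666 -0.073 ] z 0.0037 F [ 1.  -3.2  6.2] w 0.0548 gf 65.5
slow True t 27.02 g [ 0.0666 -0.0523] z 0.0037 F [-0.6  0.1  5.6] w 0.055 gf 65.3
```

It stopped at housing y ≈ -0.020, where the plug should meet the bar, but the force has since relaxed. I creep forward to confirm a gentle, sustained stop.

```bash
python3 - <<'E'
from h import *
y=toG(ctrl.read_ee_pos())[1]
for i in range(14):
    y+=.0005; r=ctrl.move_linear(toW(.066,y,.003),rate=.01,guard=8)
    f=Rg.T@ctrl.read_contact_force()[:2]; print(r,round(y,4),toG(ctrl.read_ee_pos()).round(4),f.round(1))
    if f[1]<-12: break
ctrl.dwell(.15); st()
E
```

```text
False -0.0518 [ 0.0666 -0.0523] [-0.2 -1.3]
False -0.0513 [ 0.0666 -0.0523] [ 0.2 -4.2]
False -0.0508 [ 0.0666 -0.0523] [-0.9 -5.2]
False -0.0503 [ 0.0666 -0.0523] [ 0.3 -7.1]
False -0.0498 [ 0.0665 -0.0523] [ 0.4 -7.5]
False -0.0493 [ 0.0665 -0.0523] [-0.2 -9.4]
False -0.0488 [ 0.0666 -0.0523] [ -0.  -10.8]
False -0.0483 [ 0.0665 -0.0523] [  0.2 -12.5]
 t 29.18 g [ 0.0665 -0.0522] z 0.0037 F [  2.1 -11.2   8.1] w 0.0554 gf 65.5
```

It holds 12 N with no movement, well above the roughly 4 N needed to slide, so this housing is stopped against the bar. Now I draw it back and check.

```bash
python3 - <<'E'
from h import *
r=ctrl.move_linear(toW(.066,-.155,.003),rate=.05,guard=30); st(f"back {r}")
ctrl.grip(.074); e=ctrl.read_ee_pos(); ctrl.move_linear(np.r_[e[:2],.15],rate=.15)
ctrl.move_to([.45,-.40,.25],down(A)); st()
q,_=ctrl.snapshot("top"); p,_=ctrl.snapshot("scene")
m=light(q); m[:, :220]=0
for b in blobs("top",q,m,.034,300): print(*b,toG(b[1:3]).round(4))
cv2.imwrite("pics/c4.png",np.hstack([cv2.resize(p[130:290,240:400],(400,400)),cv2.resize(q[120:300,220:400],(400,400))]))
E
```

```text
back False t 31.46 g [ 0.0671 -0.1523] z 0.0038 F [-0.5  6.   8.9] w 0.0551 gf 65.7
 t 34.33 g [-0.1552 -0.4436] z 0.2496 F [-0.4 -0.2 -0. ] w 0.074 gf 0.0
[625. 345.] 0.1375 -0.8453 311.6 99.0 168.1 [-0.5473 -0.8235]
[264. 242.] 0.4343 0.1275 100.6 58.6 101.1 [-0.0727  0.076 ]
[451. 215.] 0.497 -0.4115 66.6 60.6 120.9 [-0.1126 -0.4651]
[321. 182.] 0.6075 -0.0388 100.5 58.4 100.2 [ 0.0661 -0.1199]
[286. 215.] 0.5204 0.0658 363.0 66.1 10.8 [ 0.0003 -0.0008]
[631.  47.] 1.0473 -1.0597 416.7 98.3 165.7 [ 0.3059 -1.2053]
```

View pics/c4.png

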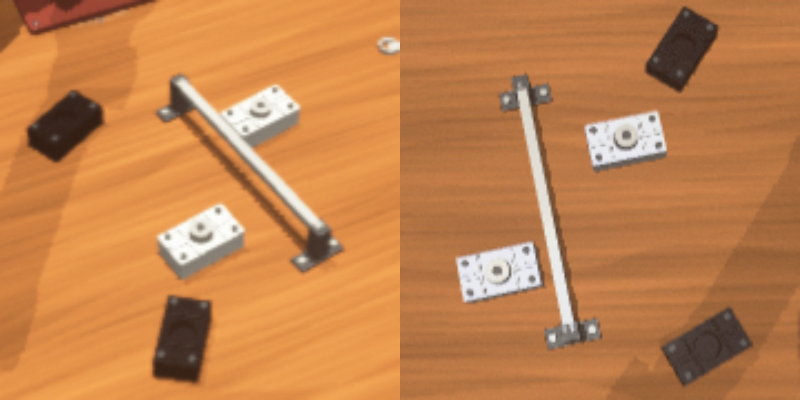

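Both housings lie flat. The near one is 76 mm past the bar (right panel (498,270)), and the far one is 120 mm short of it (right panel (626,137)). Nothing touches the gauge.

```bash
python3 -c "
from plant import ctrl
print(ctrl.hand_in())"
```

```text
the job is handed in; nothing more can be done
None
```

Job handed in, no verdict returned: the nearer housing cleared the bar and lies with its centre 76 mm past it; the farther one was stopped with a push of about 12 N and drawn back until its centre was 120 mm short of the bar.

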